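Stroke-test a duct damper and lock it shut

ROBOT

A 6-joint arm with a two-finger parallel gripper is mounted at the origin on the work surface; the furniture and walls round the work are solid. World frame = base frame: x ahead of the robot, y to its left, z up, the work surface at z = 0. Lengths are in m, angles in rad, forces in N, time in s.
With the tool pointing down it reaches from about 0.375 to 0.975 m from the base axis. Payload 3.8 kg.
Tool frame: the origin (TCP) lies at the very end of the fingers, on their centre line; the grasp point (between the pads) lies 19 mm behind it; z points along the fingers, y is the line along which they close (so a half turn about z gives the same grasp; the last joint's range is limited). The gripper opens to 88 mm and grips with 3 to 60 N. Pads are 18 mm wide; open, the fingers measure 123 mm over their backs; the gripper's body (75 mm by 187 mm) begins 45 mm behind the grasp point.
Start: joints at [-1.151, 0.264, 1.604, -0, 1.274, -0.037], TCP at [0.298, -0.606, 0.239] pointing down, gripper open.
Joint ranges: [-2.63, 2.63], [-0.94, 2.18], [0.31, 2.57], [-1.31, 4.45], [0, 2.66], [-2.55, 2.55]. Speed limits (rad/s): [2.57, 2.57, 3.14, 3.14, 3.14, 3.14].

INTERFACE

Orientations are given as a 3x3 rotation matrix whose columns are the frame's x, y, z axes.
In Python, from cell import ctrl gives the robot as it stands.
- The arm moves only by the tool move_arm, never from a script. Its argument "motion" is a list of rows, each a list of 6 numbers: the shift along the tool's x, y, z as a fraction of full scale, then the turn, a rotation vector about the tool's x, y, z as a fraction of full scale. In form: [[dx, dy, dz, rx, ry, rz], ...]. A call has exactly 10 rows; each row is the pose to reach, as a shift and turn from the pose commanded when the call began, along the tool's axes at that moment; what a row does not reach only later rows make up. Full scale, the value 1, is 0.3 m for a shift and 45 degrees for a turn. A row lasts 1/10 s, in which the tool goes at most 50 mm and 8.59 degrees, less where a joint would pass 70% of its speed; a pose out of reach is approached as far as the arm can. A call with a number of a shift or a turn outside -1 to 1 is refused whole. A call with a gripper value outside its range is refused whole. "jaw" is the opening, from -1 (shut) to 1 (fully open), set as the call begins (left out, the last holds). The fingers move at their own pace and stop on an object; "newtons" is the grip in N (left out, the last holds). Time passes only in rows, so rows that repeat a pose let the fingers close, or fill a call up. It gives the time, the measured TCP pose, the force, the opening and the grip force at its end, in the units of the state.
- ctrl.read_state(): the state, without advancing time (a new reading comes with each control period).
- ctrl.snapshot(name): name is "scene" or "side" or "wrist"; returns (picture, depth): 384x512x3 uint8, red, green, blue; 384x512 float32, m along the optical axis (not along the pixel's ray), 0 where there is no reading.
- ctrl.camera_model(name): a dict with "K" (3x3 intrinsics, pixels), "dist" ([k1, k2, p1, p2, k3] as OpenCV has them; the pictures are not rectified), "origin" and "orientation" of the camera in the world. Camera axes: x right, y up, looking along -z (the intrinsics and any distortion apply to the point x, -y, -z); pixel columns grow to the right and rows downward; lengths in m; the calibration is good to about 2 mm. A picture is of the moment at which its call begins: read the wrist's pose just before it. camera_model takes no time and is no camera call; for the wrist camera it gives the pose at the moment of the call.
- ctrl.finish_job(): hands the job in; it is judged then, once.
The state is a dict: "time_s": time; "qpos": joint angles; "qd": joint speeds; "effort": joint torques, N m; "tool_pos": TCP position; "eef_rot": TCP orientation; "force": force on the tool from outside, world axes, zero at the start; "moment": the same for the moment, N m; "gripper_width": finger opening in m; "finger_force": force on a finger pad.
Only numpy, scipy, OpenCV 4.12 (cv2) and the standard library are available. Lean on these libraries where they do the work, as an engineer would, in place of code of your own. Each camera call takes 0.05 s, during which the arm holds its last target. There are 200 camera calls.

TASK

Stroke-test this duct damper before it is fitted: swing its handle gently all the way open until it comes up solid against the open stop, easing it through the tight spot on the way, then swing it all the way back shut against the shut stop. Do not force the handle against either stop. Then fold the steel hasp over the shut handle to lock it, and leave the tools and parts around it where they are.

Things in the scene. Friction and masses are not known exactly. Their poses are not given: they have to be found in the camera images.
- damper: round duct damper: a bright 100 mm duct section, 190 mm long, lying in two saddles on a 170 x 200 mm base plate bolted to the bench. Origin on the bench straight below the handle's pivot; x across the duct (at yaw 0 away from the robot), y along the duct, z up
- quadrant: flat steel plate (143 x 166 mm, upper face 127 mm above the bench) over which the handle swings. Carries the shut stop (12 mm round steel post) and the adjustable open stop (small dark block clamped on). Both are solid: about 15 N at the grip is plenty to feel them, above about 20 N is forcing. Origin on the pivot axis, 124 mm up; axes as the damper's
- pivot (a point): point on the handle's upright pivot axis, 127 mm above the bench
- grip_top (a point): centre of the top of the handle's upright round black grip, 195 mm above the bench; the grip is 18 mm across and 60 mm tall, 105 mm from the pivot, and stands on a flat level steel bar 20 mm wide and 6 mm thick (129 to 135 mm above the bench) that swings about the upright pivot
- handle (a joint): handle angle, rad. 0 = shut: bar on the shut stop, across the duct, grip to the damper's -x. Grows as the grip swings clockwise seen from above, towards the damper's +y; the open stop lies somewhere between 1.40 and 1.65. It stays where left and needs about 2 N at the grip, but somewhere between 0.5 and 1.3 a tight spot in its bearing takes up to about 12 N, each way, before it gives
- hasp (a joint): hasp angle, rad. 0 = open, leaning back 0.26 from upright, held there by its weight; 1.83 = folded, lying level over the bar, 140 mm above the bench, its lip down behind the bar. Light and free; past upright it falls over by itself. With the handle left ajar its lip lands on the bar and it cannot fold fully
- hasp_tip (a point): middle of the free edge of the hasp, a steel strap 22 mm wide (along the damper's x), 3 to 5 mm thick, 61 mm from hinge to edge. Hinge pin along the damper's x, 140 mm above the bench, at x = -50, y = -32 mm in the damper's frame; folds over towards the damper's +y. Open, its edge stands 199 mm above the bench
- filter_drier_1: copper filter drier, spindle shaped with a yellow end cap, 160 x 29 x 29 mm, lying on the bench; origin under its middle. Bystander
- nut_driver: nut driver with a yellow handle, 198 x 29 x 29 mm, lying on the bench; origin under its middle. Bystander
- tape_measure: yellow tape measure, 33 x 70 x 61 mm, on the bench; origin under its middle. Bystander

How it is judged:
By the outcome, as a careful person would: the job done as asked, in the order asked, and still so for the second after the job is handed in, with the robot touching nothing.
It also fails if it takes over 70 s, if anything falls off the work surface, if the arm or the gripper's body presses on something with over 40 N, if the wrist force passes 120 N, or if a joint passes its speed limit or range.

## Working session

There is one attempt and no reset: what is moved stays moved. The work goes in short steps, Python scripts to look and compute and a tool call to move; the robot and the scene stay as the last step left them, time stands still between calls to the robot, and variables do not carry over. Pictures are saved under pics/ and viewed, at most 10 in all, crops included, and the job is handed in when it is done.

Besides the shell and the picture viewer there is one more tool, called after ">>>" in YAML: its name, and indented under it one key for each argument. move_arm: Moves the arm, as the interface text tells. Shift numbers are shares of 0.3 m and turn numbers shares of 45 degrees, none past 1 either way. Its arguments: {"type":"object","properties":{"motion":{"type":"array"},"jaw":{"type":"number"},"newtons":{"type":"number"}},"required":["motion"]}

```bash
ls; mkdir -p pics; cat > h.py <<'E'
import numpy as np, cv2
from cell import ctrl
def snap(n,f=None):
    m=ctrl.camera_model(n); p,d=ctrl.snapshot(n)
    if f: cv2.imwrite('pics/'+f,p[:,:,::-1])
    return m,p,d
def ray(m,u,v):
    K=np.array(m['K']);x=cv2.undistortPoints(np.array([[[u,v]]],float),K,np.array(m['dist'],float))[0,0]
    return np.array(m['origin']),np.array(m['orientation'])@np.array([x[0],-x[1],-1.])
def onz(m,u,v,z):
    o,r=ray(m,u,v);return o+r*(z-o[2])/r[2]
def dep(m,d,u,v):
    o,r=ray(m,u,v);return o+r*d[int(v),int(u)]
def two(a,b):
    (o1,r1),(o2,r2)=a,b
    A=np.stack([r1,-r2],1);s=np.linalg.lstsq(A,o2-o1,rcond=None)[0]
    p,q=o1+s[0]*r1,o2+s[1]*r2;return (p+q)/2,np.linalg.norm(p-q)
E
python3 - <<'E'
from h import *
s=ctrl.read_state();print(s)
ims=[]
for n in('scene','side'):
    m,p,d=snap(n,n+'0.png');print(n,m['origin'],m['orientation'])
    np.save(n+'d.npy',d);np.save(n+'p.npy',p)
E
```

```text
pics
{'time_s': 0.0, 'qpos': array([-1.15091599e+00,  2.64759804e-01,  1.60535371e+00, -2.12452867e-05,
        1.27374002e+00, -3.69008177e-02]), 'qd': array([ 6.74747332e-04,  2.71771437e-04,  1.00131851e-03, -2.18259638e-05,
        1.10938673e-03, -1.34500477e-03]), 'effort': array([-1.91661689e-03, -5.02112782e+01, -3.56880426e+01,  7.27043347e-02,
        2.92820320e-02, -1.81015616e-04]), 'tool_pos': array([ 0.2974153 , -0.60514493,  0.23739451]), 'eef_rot': array([[ 8.97474132e-01,  4.41066094e-01, -9.40202836e-04],
       [ 4.41067091e-01, -8.97471778e-01,  2.05621846e-03],
       [ 6.31227343e-05, -2.26009541e-03, -9.99997444e-01]]), 'force': array([0.30340734, 0.36213098, 0.00338083]), 'moment': array([-0.04038428,  0.00239804,  0.04444256]), 'finger_force': 0.0, 'gripper_width': 0.0880582377462786}
scene [0.06041238 0.63478696 0.94246071] [[-0.84599734  0.36215617 -0.39132008]
 [-0.53316742 -0.58091144  0.61504016]
 [-0.00458173  0.72896146  0.68453941]]
side [0.22578833 0.67895049 0.76804809] [[-0.93551364  0.21317607 -0.28172715]
 [-0.35328113 -0.57030357  0.74158363]
 [-0.00258212  0.79329049  0.60883785]]
```

View pics/scene0.png

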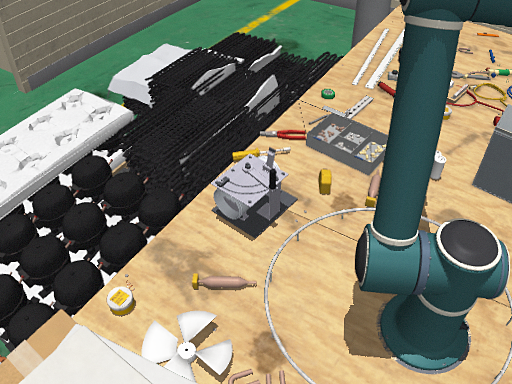

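View pics/side0.png

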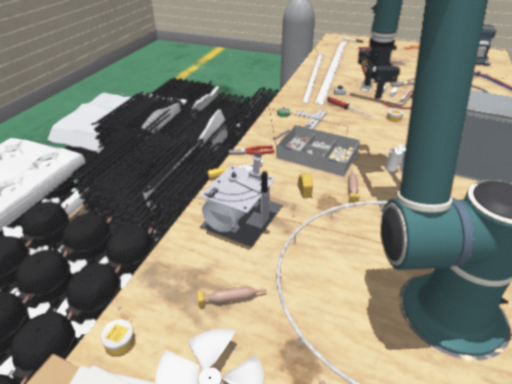

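The damper is near (253,190) in the scene view and (240,205) in the side view. The tape measure stands beside it at (325,180), and a yellow-handled tool is behind it at (255,155). Next I'll enlarge both views.

```bash
python3 - <<'E'
from h import *
a=np.load('scenep.npy')[135:245,205:305];b=np.load('sidep.npy')[145:255,190:290]
c=[cv2.resize(x,None,fx=4,fy=4,interpolation=cv2.INTER_CUBIC) for x in(a,b)]
cv2.imwrite('pics/crop1.png',np.hstack(c)[:,:,::-1])
for n,pts in(('scene',[(272,158),(248,166),(325,172),(253,190)]),('side',[(265,175),(240,185)])):
    m=ctrl.camera_model(n);d=np.load(n+'d.npy')
    for p in pts: print(n,p,dep(m,d,*p).round(3), onz(m,*p,.13).round(3))
E
```

```text
scene (272, 158) [ 0.533 -0.173  0.169] [ 0.557 -0.214  0.13 ]
scene (248, 166) [ 0.588 -0.136  0.142] [ 0.596 -0.147  0.13 ]
scene (325, 172) [ 0.428 -0.313  0.062] [ 0.4  -0.24  0.13]
scene (253, 190) [ 0.533 -0.076  0.126] [ 0.531 -0.073  0.13 ]
side (265, 175) [ 0.487 -0.097  0.193] [ 0.516 -0.182  0.13 ]
side (240, 185) [ 0.563 -0.114  0.13 ] [ 0.563 -0.114  0.13 ]
```

View pics/crop1.png

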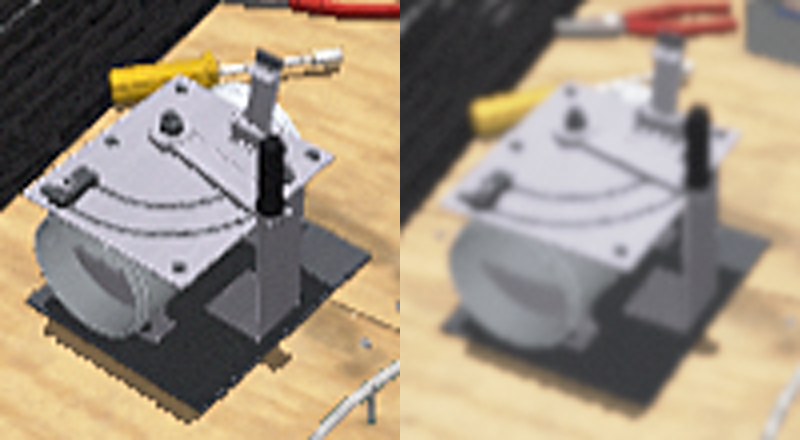

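The crop shows the pivot bolt at scene (247,165), the grip top at scene (273,170) / side (264,172), the upright hasp at scene (272,149), and the open-stop block at scene (223,181). The nut driver lies behind the hasp.

```bash
python3 - <<'E'
from h import *
ms,mi=ctrl.camera_model('scene'),ctrl.camera_model('side')
P={'grip':((272.8,169.8),(264.2,172)),'pivotbolt':((247.7,164.5),(233.4,173.5)),'hasptip':((272,148.5),(257.3,155)),'openstop':((223,180.5),(211.3,192))}
R={}
for k,(a,b) in P.items():
    p,e=two(ray(ms,*a),ray(mi,*b));R[k]=p;print(k,p.round(4),round(e,4))
for c in [(210,183),(250.5,154.5),(288.7,173.7),(250.5,205)]: print('corner',onz(ms,*c,.127).round(4))
g=onz(ms,*P['grip'][0],.195);v=onz(ms,*P['pivotbolt'][0],.143);print('plane',g,v,np.linalg.norm((g-v)[:2]))
g=onz(mi,*P['grip'][1],.195);v=onz(mi,*P['pivotbolt'][1],.143);print('plane side',g,v,np.linalg.norm((g-v)[:2]))
# bystanders: yellow
p=np.load('scenep.npy');hsv=cv2.cvtColor(p,cv2.COLOR_RGB2HSV)
n,l,st,ce=cv2.connectedComponentsWithStats(cv2.inRange(hsv,(20,120,100),(35,255,255)))
for i in range(1,n):
    if st[i,4]>25: print(st[i],onz(ms,*ce[i],.02).round(3))
E
```

```text
grip [ 0.4928 -0.109   0.1925] 0.0012
pivotbolt [ 0.5925 -0.1406  0.1428] 0.0014
hasptip [ 0.5412 -0.1873  0.1879] 0.0021
openstop [ 0.6264 -0.0678  0.1223] 0.001
corner [ 0.6468 -0.0364  0.127 ]
corner [ 0.62   -0.1973  0.127 ]
corner [ 0.4839 -0.1827  0.127 ]
corner [ 0.5077 -0.0249  0.127 ]
plane [ 0.49072    -0.10603277  0.195     ] [ 0.59154975 -0.13985944  0.143     ] 0.10635262607596017
plane side [ 0.4922467  -0.10619828  0.195     ] [ 0.59316715 -0.1410775   0.143     ] 0.10677779057544604
[235   0  65  34 361] [ 1.267 -1.343  0.02 ]
[473  83  34  23 166] [ 0.061 -1.207  0.02 ]
[443 115   7   5  26] [ 0.19  -0.891  0.02 ]
[232 147  28  14 184] [ 0.712 -0.3    0.02 ]
[320 169  12  25 242] [ 0.427 -0.321  0.02 ]
[365 196  12  11  86] [ 0.274 -0.312  0.02 ]
[192 273   6  16  77] [0.541 0.185 0.02 ]
[110 289  19  17 166] [0.668 0.327 0.02 ]
[111 303  23  12  97] [0.632 0.349 0.02 ]
```

>>> move_arm:
  motion:
    - [0.03, -0.02, -0.01, 0, 0, -0.04]
    - [0.08, -0.07, -0.02, 0, 0, -0.12]
    - [0.16, -0.14, -0.05, 0, 0, -0.24]
    - [0.25, -0.23, -0.08, 0, 0, -0.38]
    - [0.35, -0.32, -0.11, 0, 0, -0.53]
    - [0.45, -0.41, -0.14, 0, 0, -0.68]
    - [0.54, -0.49, -0.16, 0, 0, -0.81]
    - [0.6, -0.55, -0.18, 0, 0, -0.91]
    - [0.64, -0.58, -0.19, 0, 0, -0.97]
    - [0.66, -0.6, -0.2, 0, 0, -1]
  jaw: 0.2
  newtons: 20

```text
time_s: 1.1
tool_pos: [0.3966, -0.3556, 0.299]
eef_rot: [[0.32, 0.948, 0.0], [0.948, -0.32, -0.0], [-0.0, 0.0, -1.0]]
force: [-0.1, 0.9, 0.3]
gripper_width: 0.0533
finger_force: 0.0
```

```bash
cat >> h.py <<'E'
import json
from scipy.spatial.transform import Rotation as Ro
def upd(row,init=None):
    """apply the last row sent to the tracked command pose"""
    if init is not None: p,R=np.array(init[0]),np.array(init[1])
    else:
        c=json.load(open('cmd.json'));p,R=np.array(c[0]),np.array(c[1])
    p=p+R@(0.3*np.array(row[:3]));R=R@Ro.from_rotvec(np.array(row[3:])*np.pi/4).as_matrix()
    json.dump([p.tolist(),R.tolist()],open('cmd.json','w'));show(p,R)
def show(p,R):
    s=ctrl.read_state();print('cmd',p.round(4),'yaw',np.degrees(np.arctan2(R[1,0],R[0,0])).round(1),'meas',s['tool_pos'].round(4),'yaw',np.degrees(np.arctan2(s['eef_rot'][1,0],s['eef_rot'][0,0])).round(1),'F',s['force'].round(2),'t',round(s['time_s'],2),'w',s['gripper_width'],s['finger_force'],'q',s['qpos'].round(2))
def plan(pt,yaw):
    c=json.load(open('cmd.json'));p,R=np.array(c[0]),np.array(c[1])
    T=np.array([[np.cos(yaw),np.sin(yaw),0],[np.sin(yaw),-np.cos(yaw),0],[0,0,-1]])
    r=np.r_[R.T@(np.array(pt)-p)/.3,Ro.from_matrix(R.T@T).as_rotvec()/(np.pi/4)]
    print('plan',r.round(3).tolist())
E
python3 - <<'E'
from h import *
a=np.radians(26.2);R=[[np.cos(a),np.sin(a),0],[np.sin(a),-np.cos(a),0],[0,0,-1]]
upd([0.66,-0.6,-0.2,0,0,-1],([.298,-.606,.239],R))
plan([.485,-.115,.29],np.radians(161.2))
E
```

```text
cmd [ 0.3962 -0.3571  0.299 ] yaw 71.2 meas [ 0.3966 -0.3556  0.299 ] yaw 71.4 F [-0.1   0.85  0.34] t 1.1 w 0.05331383184456256 0.0 q [-0.78 -0.04  1.83  0.    1.35 -0.45]
plan [0.859, 0.02, 0.03, 0.0, 0.0, -2.0]
```

>>> move_arm:
  motion:
    - [0.03, 0, 0, 0, 0, -0.04]
    - [0.1, 0, 0, 0, 0, -0.12]
    - [0.2, 0, 0, 0, 0, -0.24]
    - [0.33, 0.01, 0.01, 0, 0, -0.38]
    - [0.46, 0.01, 0.01, 0, 0, -0.53]
    - [0.58, 0.01, 0.02, 0, 0, -0.68]
    - [0.7, 0.02, 0.02, 0, 0, -0.81]
    - [0.78, 0.02, 0.03, 0, 0, -0.91]
    - [0.83, 0.02, 0.03, 0, 0, -0.97]
    - [0.86, 0.02, 0.03, 0, 0, -1]

```text
time_s: 2.1
tool_pos: [0.4852, -0.114, 0.2891]
eef_rot: [[-0.443, 0.897, -0.001], [0.897, 0.443, 0.0], [0.001, -0.001, -1.0]]
force: [0.1, -1.3, 0.8]
gripper_width: 0.0528
finger_force: 0.0
```

>>> move_arm:
  motion:
    - [0, 0, 0, 0, 0, -0.06]
    - [0, 0, 0, 0, 0, -0.16]
    - [0, 0, 0, 0, 0, -0.3]
    - [0, 0, 0, 0, 0, -0.45]
    - [0, 0, 0, 0, 0, -0.6]
    - [0, 0, 0, 0, 0, -0.75]
    - [0, 0, 0, 0, 0, -0.88]
    - [0, 0, 0, 0, 0, -0.96]
    - [0, 0, 0, 0, 0, -1]
    - [0, 0, 0, 0, 0, -1]

```text
time_s: 3.1
tool_pos: [0.4849, -0.1155, 0.2894]
eef_rot: [[-0.946, 0.324, -0.001], [0.324, 0.946, -0.0], [0.0, -0.0, -1.0]]
force: [0.0, 0.1, 0.5]
gripper_width: 0.0528
finger_force: 0.0
```

```bash
python3 - <<'E'
from h import *
upd([.86,.02,.03,0,0,-1]);upd([0,0,0,0,0,-1])
m,p,d=snap('wrist','w1.png');np.save('w1d.npy',d);np.save('w1p.npy',p);print(m)
import pickle;pickle.dump(m,open('w1m.pkl','wb'))
E
```

```text
cmd [ 0.485  -0.1148  0.29  ] yaw 116.2 meas [ 0.4849 -0.1155  0.2894] yaw 161.1 F [0.03 0.06 0.52] t 3.1 w 0.052800048884244985 0.0 q [-0.28 -0.1   1.91 -0.    1.34 -1.52]
cmd [ 0.485  -0.1148  0.29  ] yaw 161.2 meas [ 0.4849 -0.1155  0.2894] yaw 161.1 F [0.03 0.06 0.52] t 3.1 w 0.052800048884244985 0.0 q [-0.28 -0.1   1.91 -0.    1.34 -1.52]
{'K': array([[266.66756084,   0.        , 256.43257068],
       [  0.        , 266.66756084, 191.35463005],
       [  0.        ,   0.        ,   1.        ]]), 'dist': array([-0.05437066,  0.        ,  0.        ,  0.        ,  0.        ]), 'origin': array([ 0.41998678, -0.09256192,  0.43489117]), 'orientation': array([[ 3.24206143e-01, -9.10696563e-01, -2.55972941e-01],
       [ 9.45986186e-01,  3.12316330e-01,  8.69979615e-02],
       [ 7.15784915e-04, -2.70352140e-01,  9.62761242e-01]])}
```

View pics/w1.png

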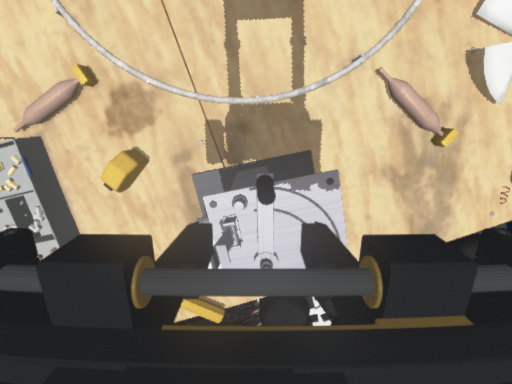

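The wrist view shows the grip at (265,185), the pivot at (266,262), the shut-stop post at (239,203) and the hasp at (225,240). The plate's front edge runs from (203,197) to (338,172). I'll refine the measurements from these.

```bash
python3 - <<'E'
from h import *
import pickle
m=pickle.load(open('w1m.pkl','rb'));d=np.load('w1d.npy');p=np.load('w1p.npy')
for k,q,z in [('bolt',(266,261),.143),('post',(239,203),.14),('edgeL',(205,196),.127),('edgeR',(338,172),.127),('R2',(346,232),.127)]:
    print(k,dep(m,d,*q).round(4),onz(m,*q,z).round(4))
# grip: dark pixels in the window with depth height > .15
us,vs=np.meshgrid(range(245,290),range(165,215))
H=np.array([dep(m,d,u,v) for u,v in zip(us.ravel(),vs.ravel())])
k=(H[:,2]>.187)&(H[:,2]<.2);print(k.sum(),H[k].mean(0).round(4),H[k].min(0).round(4),H[k].max(0).round(4))
k=(H[:,2]>.15)&(H[:,2]<.2);print(k.sum(),H[k].min(0).round(4),H[k].max(0).round(4))
cv2.imwrite('pics/w1c.png',cv2.resize(p[150:280,180:360],None,fx=4,fy=4,interpolation=cv2.INTER_CUBIC)[:,:,::-1])
E
```

```text
bolt [ 0.5859 -0.1367  0.1427] [ 0.5857 -0.1367  0.143 ]
post [ 0.5045 -0.1426  0.1421] [ 0.5051 -0.143   0.14  ]
edgeL [ 0.4875 -0.1813  0.1259] [ 0.4872 -0.181   0.127 ]
edgeR [ 0.5485  0.0081 -0.0014] [ 0.5106 -0.0215  0.127 ]
R2 [ 6.59e-01 -5.00e-03 -6.00e-04] [ 0.589  -0.0307  0.127 ]
253 [ 0.4914 -0.1072  0.1932] [ 0.484  -0.1162  0.1871] [ 0.4995 -0.0987  0.1962]
397 [ 0.4839 -0.1162  0.1502] [ 0.4995 -0.0986  0.1962]
```

View pics/w1c.png

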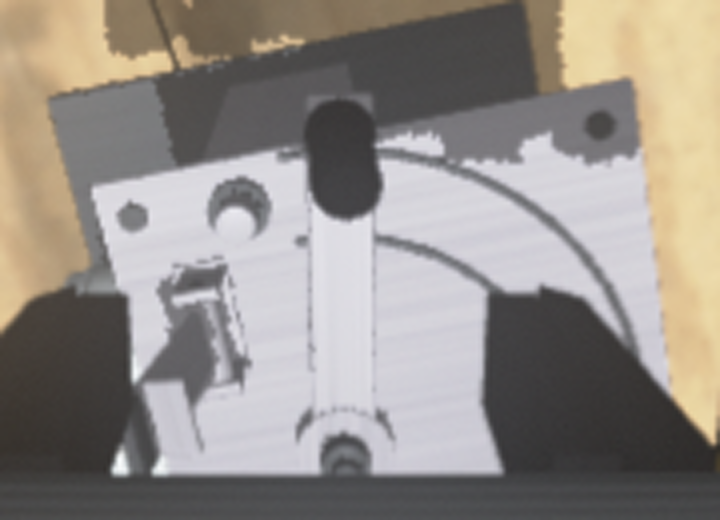

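>>> move_arm:
  motion:
    - [-0.005, 0.01, 0.02, 0, 0, 0]
    - [-0.01, 0.025, 0.06, 0, 0, 0]
    - [-0.012, 0.031, 0.12, 0, 0, 0]
    - [-0.012, 0.031, 0.19, 0, 0, 0]
    - [-0.012, 0.031, 0.27, 0, 0, 0]
    - [-0.012, 0.031, 0.34, 0, 0, 0]
    - [-0.012, 0.031, 0.4, 0, 0, 0]
    - [-0.012, 0.031, 0.44, 0, 0, 0]
    - [-0.012, 0.031, 0.46, 0, 0, 0]
    - [-0.012, 0.031, 0.46, 0, 0, 0]

```text
time_s: 4.15
tool_pos: [0.4908, -0.1067, 0.1506]
eef_rot: [[-0.947, 0.323, -0.002], [0.323, 0.947, 0.001], [0.002, -0.0, -1.0]]
force: [0.4, -0.4, 0.1]
gripper_width: 0.053
finger_force: 0.0
```

```bash
cat >> h.py <<'E'
PIV=np.array([.5914,-.1397])
def arc(bs,r=.105,z=.152):
    """rows for grip bearings (deg), tool x pointing outward"""
    for b in bs:
        a=np.radians(b);plan([PIV[0]+r*np.cos(a),PIV[1]+r*np.sin(a),z],a)
E
python3 - <<'E'
from h import *
upd([-.012,.031,.46,0,0,0])
arc(162-np.array([0,0,0,0.5,2,4,6.5,9,11.5,13]))
E
```

```text
cmd [ 0.4914 -0.1071  0.152 ] yaw 161.2 meas [ 0.4908 -0.1067  0.1506] yaw 161.2 F [ 0.43 -0.36  0.1 ] t 4.15 w 0.05301879376171341 0.0 q [-0.26  0.01  2.06  0.    1.07 -1.51]
plan [-0.001, -0.0, -0.0, 0.0, 0.0, -0.018]
plan [-0.001, -0.0, -0.0, 0.0, 0.0, -0.018]
plan [-0.001, -0.0, -0.0, 0.0, 0.0, -0.018]
plan [-0.0, 0.003, -0.0, 0.0, 0.0, -0.007]
plan [-0.001, 0.012, -0.0, 0.0, 0.0, 0.027]
plan [-0.001, 0.024, -0.0, 0.0, 0.0, 0.071]
plan [-0.002, 0.039, -0.0, 0.0, 0.0, 0.127]
plan [-0.004, 0.055, -0.0, 0.0, 0.0, 0.182]
plan [-0.007, 0.07, -0.0, 0.0, 0.0, 0.238]
plan [-0.008, 0.079, -0.0, 0.0, 0.0, 0.271]
```

>>> move_arm:
  motion:
    - [0, 0, 0, 0, 0, 0]
    - [0, 0, 0, 0, 0, 0]
    - [0, 0, 0, 0, 0, 0]
    - [0, 0.003, 0, 0, 0, 0]
    - [-0.001, 0.012, 0, 0, 0, 0.027]
    - [-0.001, 0.024, 0, 0, 0, 0.07]
    - [-0.002, 0.039, 0, 0, 0, 0.127]
    - [-0.004, 0.055, 0, 0, 0, 0.182]
    - [-0.007, 0.07, 0, 0, 0, 0.24]
    - [-0.008, 0.079, 0, 0, 0, 0.27]
  jaw: -0.52

```text
time_s: 5.15
tool_pos: [0.5017, -0.0854, 0.1521]
eef_rot: [[-0.857, 0.516, 0.001], [0.516, 0.857, -0.001], [-0.001, -0.0, -1.0]]
force: [-0.1, -1.7, 0.8]
gripper_width: 0.021
finger_force: 0.8
```

```bash
python3 - <<'E'
from h import *
upd([-.008,.079,0,0,0,.27])
arc(149-np.arange(1,11)*1.8)
E
```

```text
cmd [ 0.5013 -0.0855  0.152 ] yaw 149.0 meas [ 0.5017 -0.0854  0.1521] yaw 148.9 F [-0.14 -1.69  0.78] t 5.15 w 0.020983995547745146 0.7574092769937124 q [-0.22  0.02  2.05 -0.    1.07 -1.25]
plan [-0.001, 0.011, -0.0, 0.0, 0.0, 0.041]
plan [-0.001, 0.022, -0.0, 0.0, 0.0, 0.081]
plan [-0.002, 0.033, -0.0, 0.0, 0.0, 0.121]
plan [-0.003, 0.044, -0.0, 0.0, 0.0, 0.161]
plan [-0.005, 0.054, -0.0, 0.0, 0.0, 0.201]
plan [-0.007, 0.065, -0.0, 0.0, 0.0, 0.241]
plan [-0.009, 0.076, -0.0, 0.0, 0.0, 0.281]
plan [-0.012, 0.087, -0.0, 0.0, 0.0, 0.321]
plan [-0.014, 0.097, -0.0, 0.0, 0.0, 0.361]
plan [-0.018, 0.108, -0.0, 0.0, 0.0, 0.401]
```

>>> move_arm:
  motion:
    - [-0.001, 0.011, 0, 0, 0, 0.04]
    - [-0.001, 0.022, 0, 0, 0, 0.08]
    - [-0.002, 0.033, 0, 0, 0, 0.12]
    - [-0.003, 0.044, 0, 0, 0, 0.16]
    - [-0.005, 0.054, 0, 0, 0, 0.2]
    - [-0.007, 0.065, 0, 0, 0, 0.24]
    - [-0.009, 0.076, 0, 0, 0, 0.28]
    - [-0.012, 0.087, 0, 0, 0, 0.32]
    - [-0.014, 0.097, 0, 0, 0, 0.36]
    - [-0.018, 0.108, 0, 0, 0, 0.4]

```text
time_s: 6.15
tool_pos: [0.5225, -0.0604, 0.1518]
eef_rot: [[-0.655, 0.755, -0.0], [0.755, 0.655, -0.0], [-0.0, -0.0, -1.0]]
force: [-0.9, -1.9, 0.6]
gripper_width: 0.021
finger_force: 0.8
```

```bash
python3 - <<'E'
from h import *
upd([-.018,.108,0,0,0,.4])
arc(131-np.arange(1,11)*1.6)
E
```

```text
cmd [ 0.5226 -0.0605  0.152 ] yaw 131.0 meas [ 0.5225 -0.0604  0.1518] yaw 130.9 F [-0.94 -1.87  0.6 ] t 6.15 w 0.02096704102036345 0.8035105167073198 q [-0.16  0.06  2.01 -0.    1.07 -0.88]
plan [0.0, 0.01, -0.0, 0.0, 0.0, 0.037]
plan [-0.0, 0.019, -0.0, 0.0, 0.0, 0.072]
plan [-0.001, 0.029, -0.0, 0.0, 0.0, 0.108]
plan [-0.002, 0.039, -0.0, 0.0, 0.0, 0.143]
plan [-0.003, 0.048, -0.0, 0.0, 0.0, 0.179]
plan [-0.005, 0.058, -0.0, 0.0, 0.0, 0.214]
plan [-0.006, 0.068, -0.0, 0.0, 0.0, 0.25]
plan [-0.009, 0.077, -0.0, 0.0, 0.0, 0.286]
plan [-0.011, 0.087, -0.0, 0.0, 0.0, 0.321]
plan [-0.013, 0.096, -0.0, 0.0, 0.0, 0.357]
```

>>> move_arm:
  motion:
    - [0, 0.01, 0, 0, 0, 0.036]
    - [0, 0.019, 0, 0, 0, 0.072]
    - [-0.001, 0.029, 0, 0, 0, 0.108]
    - [-0.002, 0.039, 0, 0, 0, 0.143]
    - [-0.003, 0.048, 0, 0, 0, 0.179]
    - [-0.005, 0.058, 0, 0, 0, 0.214]
    - [-0.006, 0.068, 0, 0, 0, 0.25]
    - [-0.009, 0.077, 0, 0, 0, 0.286]
    - [-0.011, 0.087, 0, 0, 0, 0.32]
    - [-0.013, 0.096, 0, 0, 0, 0.357]

```text
time_s: 7.15
tool_pos: [0.5457, -0.0452, 0.1517]
eef_rot: [[-0.421, 0.907, -0.003], [0.907, 0.421, -0.002], [-0.0, -0.003, -1.0]]
force: [-4.0, -2.9, 2.2]
gripper_width: 0.0213
finger_force: 2.3
```

```bash
python3 - <<'E'
from h import *
upd([-.013,.096,0,0,0,.357])
arc(115-np.arange(1,11)*1.4)
E
```

```text
cmd [ 0.5469 -0.0445  0.152 ] yaw 115.0 meas [ 0.5457 -0.0452  0.1517] yaw 114.9 F [-3.98 -2.88  2.22] t 7.15 w 0.021332892626477907 2.3106538562569767 q [-0.13  0.1   1.97 -0.    1.08 -0.56]
plan [-0.0, 0.009, -0.0, 0.0, 0.0, 0.031]
plan [-0.001, 0.017, -0.0, 0.0, 0.0, 0.062]
plan [-0.001, 0.026, -0.0, 0.0, 0.0, 0.093]
plan [-0.002, 0.034, -0.0, 0.0, 0.0, 0.124]
plan [-0.003, 0.043, -0.0, 0.0, 0.0, 0.155]
plan [-0.004, 0.051, -0.0, 0.0, 0.0, 0.186]
plan [-0.005, 0.06, -0.0, 0.0, 0.0, 0.217]
plan [-0.007, 0.068, -0.0, 0.0, 0.0, 0.249]
plan [-0.009, 0.077, -0.0, 0.0, 0.0, 0.28]
plan [-0.011, 0.085, -0.0, 0.0, 0.0, 0.311]
```

>>> move_arm:
  motion:
    - [0, 0.009, 0, 0, 0, 0.031]
    - [-0.001, 0.017, 0, 0, 0, 0.062]
    - [-0.001, 0.026, 0, 0, 0, 0.093]
    - [-0.002, 0.034, 0, 0, 0, 0.124]
    - [-0.003, 0.043, 0, 0, 0, 0.155]
    - [-0.004, 0.051, 0, 0, 0, 0.186]
    - [-0.005, 0.06, 0, 0, 0, 0.217]
    - [-0.007, 0.068, 0, 0, 0, 0.249]
    - [-0.009, 0.077, 0, 0, 0, 0.28]
    - [-0.011, 0.085, 0, 0, 0, 0.31]

```text
time_s: 8.15
tool_pos: [0.5715, -0.0363, 0.1516]
eef_rot: [[-0.189, 0.982, -0.0], [0.982, 0.189, 0.0], [0.001, -0.0, -1.0]]
force: [-1.6, 0.1, 1.2]
gripper_width: 0.0213
finger_force: 0.8
```

```bash
python3 - <<'E'
from h import *
upd([-.011,.085,0,0,0,.31])
arc(101-np.arange(1,11)*.7)
E
```

```text
cmd [ 0.5714 -0.0367  0.152 ] yaw 101.0 meas [ 0.5715 -0.0363  0.1516] yaw 100.9 F [-1.58  0.07  1.16] t 8.15 w 0.021334378824115232 0.8396462925884407 q [-0.11  0.14  1.92  0.    1.08 -0.3 ]
plan [0.0, 0.004, -0.0, 0.0, 0.0, 0.016]
plan [0.0, 0.008, -0.0, 0.0, 0.0, 0.032]
plan [0.0, 0.013, -0.0, 0.0, 0.0, 0.047]
plan [-0.0, 0.017, -0.0, 0.0, 0.0, 0.063]
plan [-0.0, 0.021, -0.0, 0.0, 0.0, 0.079]
plan [-0.001, 0.026, -0.0, 0.0, 0.0, 0.094]
plan [-0.001, 0.03, -0.0, 0.0, 0.0, 0.11]
plan [-0.001, 0.034, -0.0, 0.0, 0.0, 0.125]
plan [-0.002, 0.038, -0.0, 0.0, 0.0, 0.141]
plan [-0.002, 0.043, -0.0, 0.0, 0.0, 0.156]
```

>>> move_arm:
  motion:
    - [0, 0.004, 0, 0, 0, 0.016]
    - [0, 0.008, 0, 0, 0, 0.032]
    - [0, 0.013, 0, 0, 0, 0.047]
    - [0, 0.017, 0, 0, 0, 0.063]
    - [0, 0.021, 0, 0, 0, 0.079]
    - [-0.001, 0.026, 0, 0, 0, 0.094]
    - [-0.001, 0.03, 0, 0, 0, 0.11]
    - [-0.001, 0.034, 0, 0, 0, 0.125]
    - [-0.002, 0.038, 0, 0, 0, 0.141]
    - [-0.002, 0.043, 0, 0, 0, 0.156]

```text
time_s: 9.15
tool_pos: [0.5842, -0.0348, 0.1516]
eef_rot: [[-0.068, 0.998, -0.0], [0.998, 0.068, -0.0], [-0.0, -0.0, -1.0]]
force: [-2.6, 0.9, -0.1]
gripper_width: 0.0215
finger_force: 0.8
```

```bash
python3 - <<'E'
from h import *
upd([-.002,.043,0,0,0,.156])
m,p,d=snap('scene');w,q,e=snap('wrist')
a=cv2.resize(p[140:220,200:280],(480,480),interpolation=cv2.INTER_CUBIC)
b=cv2.resize(q[130:290,166:346],(320,284));c=np.zeros((480,320,3),np.uint8);c[:284]=b
cv2.imwrite('pics/s2.png',np.hstack([a,c])[:,:,::-1])
E
```

```text
cmd [ 0.5842 -0.0348  0.152 ] yaw 94.0 meas [ 0.5842 -0.0348  0.1516] yaw 93.9 F [-2.59  0.91 -0.15] t 9.15 w 0.021459910012942278 0.809076528676087 q [-0.1   0.17  1.89 -0.    1.09 -0.17]
```

View pics/s2.png

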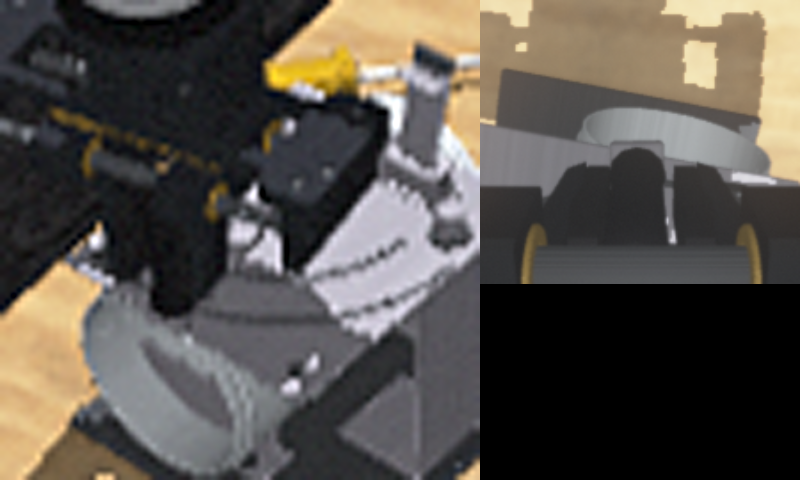

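The block is hidden behind the gripper in this view, so I'll use its near edge from the first image: crop (97,170) to (82,200).

```bash
python3 - <<'E'
from h import *
m=ctrl.camera_model('scene')
for c in [(97,170),(97,182),(82,197),(50,185),(72,165)]:
    for z in (.13,.14):
        p=onz(m,205+c[0]/4,135+c[1]/4,z)[:2]-PIV;r=np.hypot(*p)
        b=np.degrees(np.arctan2(p[1],p[0]));print(c,z,'r',r.round(3),'bear',b.round(1),'contact',(b+np.degrees(np.arcsin(.01/r))).round(1))
arc(94-np.arange(1,11)*.4)
E
```

```text
(97, 170) 0.13 r 0.064 bear 70.2 contact 79.2
(97, 170) 0.14 r 0.07 bear 77.8 contact 86.0
(97, 182) 0.13 r 0.071 bear 78.2 contact 86.3
(97, 182) 0.14 r 0.079 bear 84.3 contact 91.6
(82, 197) 0.13 r 0.089 bear 80.5 contact 87.0
(82, 197) 0.14 r 0.096 bear 85.3 contact 91.3
(50, 185) 0.13 r 0.098 bear 65.8 contact 71.7
(50, 185) 0.14 r 0.103 bear 71.3 contact 76.9
(72, 165) 0.13 r 0.076 bear 58.8 contact 66.4
(72, 165) 0.14 r 0.08 bear 66.4 contact 73.5
plan [-0.0, 0.002, -0.0, 0.0, 0.0, 0.009]
plan [-0.0, 0.004, -0.0, 0.0, 0.0, 0.018]
plan [-0.0, 0.007, -0.0, 0.0, 0.0, 0.027]
plan [-0.001, 0.009, -0.0, 0.0, 0.0, 0.036]
plan [-0.001, 0.012, -0.0, 0.0, 0.0, 0.045]
plan [-0.001, 0.014, -0.0, 0.0, 0.0, 0.054]
plan [-0.001, 0.017, -0.0, 0.0, 0.0, 0.063]
plan [-0.001, 0.019, -0.0, 0.0, 0.0, 0.071]
plan [-0.001, 0.022, -0.0, 0.0, 0.0, 0.08]
plan [-0.001, 0.024, -0.0, 0.0, 0.0, 0.089]
```

>>> move_arm:
  motion:
    - [0, 0.001, 0, 0, 0, 0.006]
    - [0, 0.003, 0, 0, 0, 0.011]
    - [0, 0.005, 0, 0, 0, 0.017]
    - [0, 0.007, 0, 0, 0, 0.022]
    - [0, 0.008, 0, 0, 0, 0.028]
    - [0, 0.01, 0, 0, 0, 0.034]
    - [0, 0.012, 0, 0, 0, 0.04]
    - [-0.001, 0.014, 0, 0, 0, 0.046]
    - [-0.001, 0.015, 0, 0, 0, 0.055]
    - [-0.001, 0.015, 0, 0, 0, 0.055]
  newtons: 16

```text
time_s: 10.25
tool_pos: [0.5887, -0.0346, 0.1517]
eef_rot: [[-0.026, 1.0, -0.0], [1.0, 0.026, 0.0], [0.0, 0.0, -1.0]]
force: [-1.7, 0.3, -0.1]
gripper_width: 0.0212
finger_force: 0.7
```

>>> move_arm:
  motion:
    - [0, 0.001, 0, 0, 0, 0.004]
    - [0, 0.003, 0, 0, 0, 0.008]
    - [0, 0.004, 0, 0, 0, 0.012]
    - [0, 0.005, 0, 0, 0, 0.016]
    - [0, 0.006, 0, 0, 0, 0.02]
    - [0, 0.007, 0, 0, 0, 0.024]
    - [0, 0.008, 0, 0, 0, 0.028]
    - [0, 0.009, 0, 0, 0, 0.032]
    - [0, 0.009, 0, 0, 0, 0.033]
    - [0, 0.009, 0, 0, 0, 0.033]

```text
time_s: 11.25
tool_pos: [0.5914, -0.0347, 0.1517]
eef_rot: [[-0.001, 1.0, 0.0], [1.0, 0.001, -0.0], [-0.0, 0.0, -1.0]]
force: [-0.7, 0.9, -0.1]
gripper_width: 0.0211
finger_force: 0.7
```

```bash
python3 - <<'E'
from h import *
upd([-.001,.015,0,0,0,.055])
upd([0,.009,0,0,0,.033])
arc([89,88,87])
E
```

```text
cmd [ 0.5887 -0.0348  0.152 ] yaw 91.5 meas [ 0.5914 -0.0347  0.1517] yaw 90.0 F [-0.65  0.85 -0.08] t 11.25 w 0.021104506591695178 0.7410206511849537 q [-0.1   0.18  1.87 -0.    1.09 -0.1 ]
cmd [ 0.5914 -0.0347  0.152 ] yaw 90.1 meas [ 0.5914 -0.0347  0.1517] yaw 90.0 F [-0.65  0.85 -0.08] t 11.25 w 0.021104506591695178 0.7410206511849537 q [-0.1   0.18  1.87 -0.    1.09 -0.1 ]
plan [0.0, 0.006, -0.0, 0.0, 0.0, 0.023]
plan [-0.0, 0.012, -0.0, 0.0, 0.0, 0.046]
plan [-0.0, 0.018, -0.0, 0.0, 0.0, 0.068]
```

>>> move_arm:
  motion:
    - [0, 0.001, 0, 0, 0, 0.004]
    - [0, 0.003, 0, 0, 0, 0.008]
    - [0, 0.004, 0, 0, 0, 0.012]
    - [0, 0.005, 0, 0, 0, 0.016]
    - [0, 0.006, 0, 0, 0, 0.02]
    - [0, 0.007, 0, 0, 0, 0.024]
    - [0, 0.008, 0, 0, 0, 0.028]
    - [0, 0.009, 0, 0, 0, 0.032]
    - [0, 0.009, 0, 0, 0, 0.033]
    - [0, 0.009, 0, 0, 0, 0.033]

```text
time_s: 12.25
tool_pos: [0.5942, -0.0347, 0.1517]
eef_rot: [[0.025, 1.0, 0.0], [1.0, -0.025, -0.0], [-0.0, 0.0, -1.0]]
force: [-1.4, 0.7, 0.0]
gripper_width: 0.0214
finger_force: 0.7
```

>>> move_arm:
  motion:
    - [0, 0.001, 0, 0, 0, 0.004]
    - [0, 0.003, 0, 0, 0, 0.008]
    - [0, 0.004, 0, 0, 0, 0.012]
    - [0, 0.005, 0, 0, 0, 0.016]
    - [0, 0.006, 0, 0, 0, 0.02]
    - [0, 0.007, 0, 0, 0, 0.024]
    - [0, 0.008, 0, 0, 0, 0.028]
    - [0, 0.009, 0, 0, 0, 0.032]
    - [0, 0.009, 0, 0, 0, 0.033]
    - [0, 0.009, 0, 0, 0, 0.033]

```text
time_s: 13.25
tool_pos: [0.5969, -0.0348, 0.1517]
eef_rot: [[0.051, 0.999, 0.0], [0.999, -0.051, -0.0], [-0.0, 0.0, -1.0]]
force: [-1.9, 0.2, -0.3]
gripper_width: 0.0211
finger_force: 0.7
```

>>> move_arm:
  motion:
    - [0, 0.001, 0, 0, 0, 0.004]
    - [0, 0.003, 0, 0, 0, 0.008]
    - [0, 0.004, 0, 0, 0, 0.012]
    - [0, 0.005, 0, 0, 0, 0.016]
    - [0, 0.006, 0, 0, 0, 0.02]
    - [0, 0.007, 0, 0, 0, 0.024]
    - [0, 0.008, 0, 0, 0, 0.028]
    - [0, 0.009, 0, 0, 0, 0.032]
    - [0, 0.009, 0, 0, 0, 0.033]
    - [0, 0.009, 0, 0, 0, 0.033]

```text
time_s: 14.25
tool_pos: [0.5996, -0.0349, 0.1517]
eef_rot: [[0.077, 0.997, 0.0], [0.997, -0.077, -0.0], [-0.0, 0.0, -1.0]]
force: [-1.4, -0.0, -0.8]
gripper_width: 0.0212
finger_force: 0.6
```

>>> move_arm:
  motion:
    - [0, 0.001, 0, 0, 0, 0.004]
    - [0, 0.003, 0, 0, 0, 0.008]
    - [0, 0.004, 0, 0, 0, 0.012]
    - [0, 0.005, 0, 0, 0, 0.016]
    - [0, 0.006, 0, 0, 0, 0.02]
    - [0, 0.007, 0, 0, 0, 0.024]
    - [0, 0.008, 0, 0, 0, 0.028]
    - [0, 0.009, 0, 0, 0, 0.032]
    - [0, 0.009, 0, 0, 0, 0.033]
    - [0, 0.009, 0, 0, 0, 0.033]

```text
time_s: 15.25
tool_pos: [0.6022, -0.0351, 0.1517]
eef_rot: [[0.103, 0.995, 0.0], [0.995, -0.103, -0.0], [-0.0, 0.0, -1.0]]
force: [-0.3, -0.4, -0.3]
gripper_width: 0.0212
finger_force: 0.6
```

>>> move_arm:
  motion:
    - [0, 0.001, 0, 0, 0, 0.004]
    - [0, 0.003, 0, 0, 0, 0.008]
    - [0, 0.004, 0, 0, 0, 0.012]
    - [0, 0.005, 0, 0, 0, 0.016]
    - [0, 0.006, 0, 0, 0, 0.02]
    - [0, 0.007, 0, 0, 0, 0.024]
    - [0, 0.008, 0, 0, 0, 0.028]
    - [0, 0.009, 0, 0, 0, 0.032]
    - [0, 0.009, 0, 0, 0, 0.033]
    - [0, 0.009, 0, 0, 0, 0.033]

```text
time_s: 16.25
tool_pos: [0.6046, -0.0354, 0.1517]
eef_rot: [[0.129, 0.992, -0.001], [0.992, -0.129, -0.0], [-0.0, -0.001, -1.0]]
force: [-2.3, -0.6, 0.5]
gripper_width: 0.0211
finger_force: 1.4
```

>>> move_arm:
  motion:
    - [0, 0.001, 0, 0, 0, 0.004]
    - [0, 0.002, 0, 0, 0, 0.008]
    - [0, 0.003, 0, 0, 0, 0.012]
    - [0, 0.004, 0, 0, 0, 0.016]
    - [0, 0.005, 0, 0, 0, 0.02]
    - [0, 0.006, 0, 0, 0, 0.022]
    - [0, 0.006, 0, 0, 0, 0.022]
    - [0, 0.006, 0, 0, 0, 0.022]
    - [0, 0.006, 0, 0, 0, 0.022]
    - [0, 0.006, 0, 0, 0, 0.022]

```text
time_s: 17.25
tool_pos: [0.6048, -0.0356, 0.1515]
eef_rot: [[0.146, 0.989, -0.004], [0.989, -0.146, 0.0], [-0.0, -0.004, -1.0]]
force: [-9.1, -0.2, 4.9]
gripper_width: 0.0211
finger_force: 4.1
```

```bash
python3 - <<'E'
from h import *
for i in range(5): upd([0,.009,0,0,0,.033])
upd([0,.006,0,0,0,.022])
E
```

```text
cmd [ 0.5941 -0.0347  0.152 ] yaw 88.6 meas [ 0.6048 -0.0356  0.1515] yaw 81.6 F [-9.08 -0.19  4.86] t 17.25 w 0.021111006519394078 4.057212076149881 q [-0.1   0.21  1.84 -0.    1.1   0.05]
cmd [ 0.5968 -0.0348  0.152 ] yaw 87.1 meas [ 0.6048 -0.0356  0.1515] yaw 81.6 F [-9.08 -0.19  4.86] t 17.25 w 0.021111006519394078 4.057212076149881 q [-0.1   0.21  1.84 -0.    1.1   0.05]
cmd [ 0.5995 -0.0349  0.152 ] yaw 85.6 meas [ 0.6048 -0.0356  0.1515] yaw 81.6 F [-9.08 -0.19  4.86] t 17.25 w 0.021111006519394078 4.057212076149881 q [-0.1   0.21  1.84 -0.    1.1   0.05]
cmd [ 0.6022 -0.0351  0.152 ] yaw 84.1 meas [ 0.6048 -0.0356  0.1515] yaw 81.6 F [-9.08 -0.19  4.86] t 17.25 w 0.021111006519394078 4.057212076149881 q [-0.1   0.21  1.84 -0.    1.1   0.05]
cmd [ 0.6049 -0.0354  0.152 ] yaw 82.6 meas [ 0.6048 -0.0356  0.1515] yaw 81.6 F [-9.08 -0.19  4.86] t 17.25 w 0.021111006519394078 4.057212076149881 q [-0.1   0.21  1.84 -0.    1.1   0.05]
cmd [ 0.6067 -0.0357  0.152 ] yaw 81.6 meas [ 0.6048 -0.0356  0.1515] yaw 81.6 F [-9.08 -0.19  4.86] t 17.25 w 0.021111006519394078 4.057212076149881 q [-0.1   0.21  1.84 -0.    1.1   0.05]
```

>>> move_arm:
  motion:
    - [0, 0.001, 0, 0, 0, 0]
    - [0, 0.001, 0, 0, 0, 0]
    - [0, 0.002, 0, 0, 0, 0]
    - [0, 0.002, 0, 0, 0, 0]
    - [0, 0.003, 0, 0, 0, 0]
    - [0, 0.003, 0, 0, 0, 0]
    - [0, 0.003, 0, 0, 0, 0]
    - [0, 0.003, 0, 0, 0, 0]
    - [0, 0.003, 0, 0, 0, 0]
    - [0, 0.003, 0, 0, 0, 0]

```text
time_s: 18.25
tool_pos: [0.6049, -0.0356, 0.1515]
eef_rot: [[0.146, 0.989, -0.006], [0.989, -0.146, 0.0], [-0.001, -0.006, -1.0]]
force: [-9.6, -0.6, 6.0]
gripper_width: 0.0212
finger_force: 5.2
```

```bash
python3 - <<'E'
from h import *
upd([0,.003,0,0,0,0])
arc(82+np.array([1,4,9,14,19,24,29,34,39,43]))
E
```

```text
cmd [ 0.6075 -0.0358  0.152 ] yaw 81.6 meas [ 0.6049 -0.0356  0.1515] yaw 81.6 F [-9.64 -0.65  5.97] t 18.25 w 0.02116096295875484 5.225838215555996 q [-0.1   0.21  1.84 -0.    1.1   0.05]
plan [-0.001, -0.011, -0.0, 0.0, 0.0, -0.03]
plan [-0.002, -0.029, -0.0, 0.0, 0.0, -0.097]
plan [-0.005, -0.06, -0.0, 0.0, 0.0, -0.208]
plan [-0.011, -0.09, -0.0, 0.0, 0.0, -0.319]
plan [-0.02, -0.119, -0.0, 0.0, 0.0, -0.43]
plan [-0.032, -0.147, -0.0, 0.0, 0.0, -0.541]
plan [-0.045, -0.174, -0.0, 0.0, 0.0, -0.652]
plan [-0.062, -0.2, -0.0, 0.0, 0.0, -0.764]
plan [-0.08, -0.225, -0.0, 0.0, 0.0, -0.875]
plan [-0.096, -0.243, -0.0, 0.0, 0.0, -0.964]
```

```bash
python3 - <<'E'
from h import *
arc(82+np.array([0,1,3,6,9,12,15,18,21.5,25]))
E
```

```text
plan [-0.001, -0.005, -0.0, 0.0, 0.0, -0.008]
plan [-0.001, -0.011, -0.0, 0.0, 0.0, -0.03]
plan [-0.001, -0.023, -0.0, 0.0, 0.0, -0.075]
plan [-0.003, -0.042, -0.0, 0.0, 0.0, -0.141]
plan [-0.005, -0.06, -0.0, 0.0, 0.0, -0.208]
plan [-0.009, -0.078, -0.0, 0.0, 0.0, -0.275]
plan [-0.013, -0.096, -0.0, 0.0, 0.0, -0.341]
plan [-0.018, -0.113, -0.0, 0.0, 0.0, -0.408]
plan [-0.026, -0.133, -0.0, 0.0, 0.0, -0.486]
plan [-0.034, -0.153, -0.0, 0.0, 0.0, -0.564]
```

>>> move_arm:
  motion:
    - [-0.001, -0.005, 0, 0, 0, -0.008]
    - [-0.001, -0.011, 0, 0, 0, -0.03]
    - [-0.001, -0.023, 0, 0, 0, -0.075]
    - [-0.003, -0.042, 0, 0, 0, -0.14]
    - [-0.005, -0.06, 0, 0, 0, -0.21]
    - [-0.009, -0.078, 0, 0, 0, -0.275]
    - [-0.013, -0.096, 0, 0, 0, -0.34]
    - [-0.018, -0.113, 0, 0, 0, -0.41]
    - [-0.026, -0.133, 0, 0, 0, -0.486]
    - [-0.034, -0.153, 0, 0, 0, -0.564]

```text
time_s: 19.25
tool_pos: [0.5625, -0.0388, 0.1523]
eef_rot: [[-0.295, 0.955, 0.005], [0.955, 0.295, 0.0], [-0.001, 0.005, -1.0]]
force: [3.0, 0.8, -0.8]
gripper_width: 0.0209
finger_force: 0.8
```

```bash
python3 - <<'E'
from h import *
upd([-.034,-.153,0,0,0,-.564])
arc(107+np.arange(1,11)*1.6)
E
```

```text
cmd [ 0.5606 -0.0392  0.152 ] yaw 107.0 meas [ 0.5625 -0.0388  0.1523] yaw 107.2 F [ 3.04  0.81 -0.81] t 19.25 w 0.020867562621151078 0.8491740172030404 q [-0.11  0.12  1.94  0.    1.08 -0.41]
plan [-0.0, -0.01, -0.0, 0.0, 0.0, -0.035]
plan [-0.001, -0.019, -0.0, 0.0, 0.0, -0.071]
plan [-0.002, -0.029, -0.0, 0.0, 0.0, -0.106]
plan [-0.002, -0.039, -0.0, 0.0, 0.0, -0.142]
plan [-0.004, -0.049, -0.0, 0.0, 0.0, -0.177]
plan [-0.005, -0.058, -0.0, 0.0, 0.0, -0.213]
plan [-0.007, -0.068, -0.0, 0.0, 0.0, -0.248]
plan [-0.009, -0.077, -0.0, 0.0, 0.0, -0.284]
plan [-0.011, -0.087, -0.0, 0.0, 0.0, -0.32]
plan [-0.014, -0.096, -0.0, 0.0, 0.0, -0.355]
```

>>> move_arm:
  motion:
    - [0, -0.01, 0, 0, 0, -0.035]
    - [-0.001, -0.019, 0, 0, 0, -0.07]
    - [-0.002, -0.029, 0, 0, 0, -0.106]
    - [-0.002, -0.039, 0, 0, 0, -0.14]
    - [-0.004, -0.049, 0, 0, 0, -0.177]
    - [-0.005, -0.058, 0, 0, 0, -0.213]
    - [-0.007, -0.068, 0, 0, 0, -0.248]
    - [-0.009, -0.077, 0, 0, 0, -0.284]
    - [-0.011, -0.087, 0, 0, 0, -0.32]
    - [-0.014, -0.096, 0, 0, 0, -0.355]

```text
time_s: 20.25
tool_pos: [0.5358, -0.051, 0.1523]
eef_rot: [[-0.545, 0.838, 0.003], [0.838, 0.545, 0.001], [-0.001, 0.003, -1.0]]
force: [2.5, 2.3, -0.1]
gripper_width: 0.0211
finger_force: 1.6
```

```bash
python3 - <<'E'
from h import *
upd([-.014,-.096,0,0,0,-.355])
arc(123+np.array([2,4,6.5,9,11.5,14,16.5,19,21.5,23]))
E
```

```text
cmd [ 0.5343 -0.0516  0.152 ] yaw 123.0 meas [ 0.5358 -0.051   0.1523] yaw 123.0 F [ 2.49  2.25 -0.08] t 20.25 w 0.02113977477721843 1.6481649986235425 q [-0.14  0.08  1.99  0.    1.07 -0.72]
plan [0.0, -0.013, -0.0, 0.0, 0.0, -0.045]
plan [-0.001, -0.025, -0.0, 0.0, 0.0, -0.089]
plan [-0.002, -0.04, -0.0, 0.0, 0.0, -0.145]
plan [-0.004, -0.055, -0.0, 0.0, 0.0, -0.2]
plan [-0.007, -0.07, -0.0, 0.0, 0.0, -0.256]
plan [-0.01, -0.085, -0.0, 0.0, 0.0, -0.311]
plan [-0.014, -0.1, -0.0, 0.0, 0.0, -0.367]
plan [-0.019, -0.114, -0.0, 0.0, 0.0, -0.422]
plan [-0.024, -0.129, -0.0, 0.0, 0.0, -0.478]
plan [-0.028, -0.137, -0.0, 0.0, 0.0, -0.511]
```

>>> move_arm:
  motion:
    - [0, -0.013, 0, 0, 0, -0.045]
    - [-0.001, -0.025, 0, 0, 0, -0.09]
    - [-0.002, -0.04, 0, 0, 0, -0.145]
    - [-0.004, -0.055, 0, 0, 0, -0.2]
    - [-0.007, -0.07, 0, 0, 0, -0.256]
    - [-0.01, -0.085, 0, 0, 0, -0.31]
    - [-0.014, -0.1, 0, 0, 0, -0.367]
    - [-0.019, -0.114, 0, 0, 0, -0.42]
    - [-0.024, -0.129, 0, 0, 0, -0.478]
    - [-0.028, -0.137, 0, 0, 0, -0.51]

```text
time_s: 21.25
tool_pos: [0.5049, -0.0809, 0.1522]
eef_rot: [[-0.829, 0.559, 0.001], [0.559, 0.829, 0.0], [-0.001, 0.001, -1.0]]
force: [-0.2, 0.9, 0.9]
gripper_width: 0.0213
finger_force: 0.8
```

```bash
python3 - <<'E'
from h import *
upd([-.028,-.137,0,0,0,-.51])
arc(146+np.array([2,4,6.5,9,11.5,14,16.5,18.5,19.5,20]))
E
```

```text
cmd [ 0.5044 -0.0811  0.152 ] yaw 145.9 meas [ 0.5049 -0.0809  0.1522] yaw 146.0 F [-0.23  0.93  0.91] t 21.25 w 0.02127496841188268 0.8477442212461028 q [-0.21  0.03  2.04  0.    1.07 -1.19]
plan [0.0, -0.012, -0.0, 0.0, 0.0, -0.046]
plan [-0.0, -0.024, -0.0, 0.0, 0.0, -0.09]
plan [-0.002, -0.04, -0.0, 0.0, 0.0, -0.146]
plan [-0.004, -0.055, -0.0, 0.0, 0.0, -0.201]
plan [-0.007, -0.07, -0.0, 0.0, 0.0, -0.257]
plan [-0.01, -0.085, -0.0, 0.0, 0.0, -0.312]
plan [-0.014, -0.099, -0.0, 0.0, 0.0, -0.368]
plan [-0.018, -0.111, -0.0, 0.0, 0.0, -0.412]
plan [-0.02, -0.117, -0.0, 0.0, 0.0, -0.435]
plan [-0.021, -0.12, -0.0, 0.0, 0.0, -0.446]
```

>>> move_arm:
  motion:
    - [0, -0.012, 0, 0, 0, -0.046]
    - [0, -0.024, 0, 0, 0, -0.09]
    - [-0.002, -0.04, 0, 0, 0, -0.146]
    - [-0.004, -0.055, 0, 0, 0, -0.2]
    - [-0.007, -0.07, 0, 0, 0, -0.257]
    - [-0.01, -0.085, 0, 0, 0, -0.312]
    - [-0.014, -0.099, 0, 0, 0, -0.368]
    - [-0.018, -0.111, 0, 0, 0, -0.412]
    - [-0.02, -0.117, 0, 0, 0, -0.435]
    - [-0.021, -0.12, 0, 0, 0, -0.446]

```text
time_s: 22.25
tool_pos: [0.4898, -0.1144, 0.152]
eef_rot: [[-0.97, 0.242, 0.001], [0.242, 0.97, 0.0], [-0.001, 0.0, -1.0]]
force: [-0.2, 1.8, 1.4]
gripper_width: 0.021
finger_force: 0.8
```

```bash
python3 - <<'E'
from h import *
upd([-.021,-.12,0,0,0,-.446])
arc(166+np.array([1,2,3,4]))
E
```

```text
cmd [ 0.4895 -0.1144  0.152 ] yaw 166.0 meas [ 0.4898 -0.1144  0.152 ] yaw 166.0 F [-0.18  1.83  1.41] t 22.25 w 0.02095325885229957 0.7700905080127995 q [-0.28  0.01  2.06  0.    1.07 -1.61]
plan [-0.0, -0.006, -0.0, 0.0, 0.0, -0.022]
plan [-0.0, -0.012, -0.0, 0.0, 0.0, -0.044]
plan [-0.0, -0.018, -0.0, 0.0, 0.0, -0.066]
plan [-0.001, -0.024, -0.0, 0.0, 0.0, -0.089]
```

Now 3.5° more, then small steps up to the stop.

>>> move_arm:
  motion:
    - [0, -0.003, 0, 0, 0, -0.01]
    - [0, -0.006, 0, 0, 0, -0.022]
    - [0, -0.009, 0, 0, 0, -0.033]
    - [0, -0.012, 0, 0, 0, -0.044]
    - [0, -0.015, 0, 0, 0, -0.055]
    - [0, -0.018, 0, 0, 0, -0.066]
    - [-0.001, -0.02, 0, 0, 0, -0.073]
    - [-0.001, -0.021, 0, 0, 0, -0.078]
    - [-0.001, -0.021, 0, 0, 0, -0.078]
    - [-0.001, -0.021, 0, 0, 0, -0.078]

```text
time_s: 23.25
tool_pos: [0.488, -0.1205, 0.1516]
eef_rot: [[-0.983, 0.182, -0.0], [0.182, 0.983, -0.0], [0.0, -0.0, -1.0]]
force: [0.4, -0.2, 0.9]
gripper_width: 0.0211
finger_force: 0.5
```

>>> move_arm:
  motion:
    - [0, -0.001, 0, 0, 0, -0.004]
    - [0, -0.002, 0, 0, 0, -0.007]
    - [0, -0.003, 0, 0, 0, -0.011]
    - [0, -0.004, 0, 0, 0, -0.015]
    - [0, -0.005, 0, 0, 0, -0.019]
    - [0, -0.006, 0, 0, 0, -0.022]
    - [0, -0.007, 0, 0, 0, -0.026]
    - [0, -0.008, 0, 0, 0, -0.029]
    - [0, -0.008, 0, 0, 0, -0.029]
    - [0, -0.008, 0, 0, 0, -0.029]

```text
time_s: 24.25
tool_pos: [0.4877, -0.1229, 0.1516]
eef_rot: [[-0.987, 0.16, -0.0], [0.16, 0.987, -0.0], [0.0, -0.0, -1.0]]
force: [-0.4, 0.9, -0.3]
gripper_width: 0.0214
finger_force: 0.7
```

```bash
python3 - <<'E'
from h import *
upd([-.001,-.021,0,0,0,-.078]);upd([0,-.008,0,0,0,-.029])
E
```

```text
cmd [ 0.4883 -0.1206  0.152 ] yaw 169.5 meas [ 0.4877 -0.1229  0.1516] yaw 170.8 F [-0.35  0.88 -0.32] t 24.25 w 0.021351345178060612 0.657664944883436 q [-0.3   0.01  2.06 -0.    1.07 -1.71]
cmd [ 0.4878 -0.123   0.152 ] yaw 170.8 meas [ 0.4877 -0.1229  0.1516] yaw 170.8 F [-0.35  0.88 -0.32] t 24.25 w 0.021351345178060612 0.657664944883436 q [-0.3   0.01  2.06 -0.    1.07 -1.71]
```

>>> move_arm:
  motion:
    - [0, -0.001, 0, 0, 0, -0.004]
    - [0, -0.002, 0, 0, 0, -0.007]
    - [0, -0.003, 0, 0, 0, -0.011]
    - [0, -0.004, 0, 0, 0, -0.015]
    - [0, -0.005, 0, 0, 0, -0.019]
    - [0, -0.006, 0, 0, 0, -0.022]
    - [0, -0.007, 0, 0, 0, -0.026]
    - [0, -0.008, 0, 0, 0, -0.029]
    - [0, -0.008, 0, 0, 0, -0.029]
    - [0, -0.008, 0, 0, 0, -0.029]

```text
time_s: 25.25
tool_pos: [0.4874, -0.1253, 0.1517]
eef_rot: [[-0.991, 0.137, -0.0], [0.137, 0.991, -0.0], [0.0, -0.0, -1.0]]
force: [-0.7, 1.5, -0.1]
gripper_width: 0.021
finger_force: 0.7
```

>>> move_arm:
  motion:
    - [0, -0.001, 0, 0, 0, -0.004]
    - [0, -0.002, 0, 0, 0, -0.007]
    - [0, -0.003, 0, 0, 0, -0.011]
    - [0, -0.004, 0, 0, 0, -0.015]
    - [0, -0.005, 0, 0, 0, -0.019]
    - [0, -0.006, 0, 0, 0, -0.022]
    - [0, -0.007, 0, 0, 0, -0.026]
    - [0, -0.008, 0, 0, 0, -0.029]
    - [0, -0.008, 0, 0, 0, -0.029]
    - [0, -0.008, 0, 0, 0, -0.029]

```text
time_s: 26.25
tool_pos: [0.4871, -0.1277, 0.1517]
eef_rot: [[-0.993, 0.115, -0.0], [0.115, 0.993, -0.0], [0.0, -0.0, -1.0]]
force: [0.1, 2.2, -0.5]
gripper_width: 0.0212
finger_force: 0.7
```

```bash
python3 - <<'E'
from h import *
upd([0,-.008,0,0,0,-.029]);upd([0,-.008,0,0,0,-.029])
E
```

```text
cmd [ 0.4874 -0.1253  0.152 ] yaw 172.1 meas [ 0.4871 -0.1277  0.1517] yaw 173.4 F [ 0.12  2.15 -0.52] t 26.25 w 0.02115311780176057 0.6676324461295735 q [-0.31  0.01  2.06 -0.    1.07 -1.76]
cmd [ 0.4871 -0.1277  0.152 ] yaw 173.4 meas [ 0.4871 -0.1277  0.1517] yaw 173.4 F [ 0.12  2.15 -0.52] t 26.25 w 0.02115311780176057 0.6676324461295735 q [-0.31  0.01  2.06 -0.    1.07 -1.76]
```

>>> move_arm:
  motion:
    - [0, -0.001, 0, 0, 0, -0.004]
    - [0, -0.002, 0, 0, 0, -0.007]
    - [0, -0.003, 0, 0, 0, -0.011]
    - [0, -0.004, 0, 0, 0, -0.015]
    - [0, -0.005, 0, 0, 0, -0.019]
    - [0, -0.006, 0, 0, 0, -0.022]
    - [0, -0.007, 0, 0, 0, -0.026]
    - [0, -0.008, 0, 0, 0, -0.029]
    - [0, -0.008, 0, 0, 0, -0.029]
    - [0, -0.008, 0, 0, 0, -0.029]

```text
time_s: 27.25
tool_pos: [0.487, -0.1287, 0.1517]
eef_rot: [[-0.996, 0.092, 0.0], [0.092, 0.996, 0.002], [-0.0, 0.002, -1.0]]
force: [1.2, 7.0, 0.2]
gripper_width: 0.0211
finger_force: 3.7
```

>>> move_arm:
  motion:
    - [0, -0.001, 0, 0, 0, 0]
    - [0, -0.002, 0, 0, 0, 0]
    - [0, -0.003, 0, 0, 0, 0]
    - [0, -0.004, 0, 0, 0, 0]
    - [0, -0.004, 0, 0, 0, 0]
    - [0, -0.004, 0, 0, 0, 0]
    - [0, -0.004, 0, 0, 0, 0]
    - [0, -0.004, 0, 0, 0, 0]
    - [0, -0.004, 0, 0, 0, 0]
    - [0, -0.004, 0, 0, 0, 0]

```text
time_s: 28.25
tool_pos: [0.487, -0.1289, 0.1516]
eef_rot: [[-0.996, 0.093, 0.0], [0.093, 0.996, 0.004], [-0.0, 0.004, -1.0]]
force: [2.1, 11.0, 0.9]
gripper_width: 0.0209
finger_force: 5.4
```

```bash
python3 - <<'E'
from h import *
upd([0,-.008,0,0,0,-.029]);upd([0,-.004,0,0,0,0])
E
```

```text
cmd [ 0.4868 -0.1301  0.152 ] yaw 174.7 meas [ 0.487  -0.1289  0.1516] yaw 174.7 F [ 2.07 10.96  0.88] t 28.25 w 0.020878554724424712 5.366833372972906 q [-0.31  0.01  2.06  0.    1.07 -1.79]
cmd [ 0.4867 -0.1313  0.152 ] yaw 174.7 meas [ 0.487  -0.1289  0.1516] yaw 174.7 F [ 2.07 10.96  0.88] t 28.25 w 0.020878554724424712 5.366833372972906 q [-0.31  0.01  2.06  0.    1.07 -1.79]
```

The handle is solidly shut. Next I'll release it, lift clear and plan the hasp push.

```bash
cat >> h.py <<'E'
Y=np.radians(-6.7)
def D(x,y,z): 
    c,s=np.cos(Y),np.sin(Y);return [PIV[0]+c*x-s*y,PIV[1]+s*x+c*y,z]
E
python3 - <<'E'
from h import *
import pickle
m=pickle.load(open('w1m.pkl','rb'));d=np.load('w1d.npy')
for c in [(150,385),(172,385),(185,382),(200,350)]:
    q=(180+c[0]/4,150+c[1]/4);p=dep(m,d,*q);f=p[:2]-PIV;cc,s=np.cos(Y),np.sin(Y)
    print(c,p.round(4),'damper',(cc*f[0]+s*f[1]).round(4),(-s*f[0]+cc*f[1]).round(4))
plan([.487,-.1275,.152],np.radians(174.7))
plan([.487,-.1275,.265],np.radians(173.3))
E
```

```text
(150, 385) [ 0.5288 -0.1722  0.186 ] damper -0.0584 -0.0395
(172, 385) [ 0.53   -0.1663  0.1875] damper -0.0579 -0.0336
(185, 382) [ 0.5408 -0.1696  0.1638] damper -0.0467 -0.0356
(200, 350) [ 0.5388 -0.1657  0.1498] damper -0.0492 -0.032
plan [0.0, 0.013, -0.0, 0.0, 0.0, 0.001]
plan [0.0, 0.013, -0.377, 0.0, 0.0, 0.032]
```

>>> move_arm:
  motion:
    - [0, 0.006, 0, 0, 0, 0]
    - [0, 0.013, 0, 0, 0, 0]
    - [0, 0.013, 0, 0, 0, 0]
    - [0, 0.013, 0, 0, 0, 0]
    - [0, 0.013, 0, 0, 0, 0.01]
    - [0, 0.013, -0.03, 0, 0, 0.02]
    - [0, 0.013, -0.1, 0, 0, 0.03]
    - [0, 0.013, -0.2, 0, 0, 0.03]
    - [0, 0.013, -0.3, 0, 0, 0.03]
    - [0, 0.013, -0.38, 0, 0, 0.03]
  jaw: 0.0

```text
time_s: 29.25
tool_pos: [0.4875, -0.1276, 0.2684]
eef_rot: [[-0.993, 0.116, 0.002], [0.116, 0.993, -0.001], [-0.002, -0.001, -1.0]]
force: [-0.7, 0.3, 0.3]
gripper_width: 0.0443
finger_force: 0.0
```

```bash
python3 - <<'E'
from h import *
upd([0,.013,-.38,0,0,.03])
a=np.pi+Y
plan(D(-.05,-.095,.25),a);plan(D(-.05,-.095,.17),a);plan(D(-.05,-.040,.17),a)
m,p,d=snap('scene');cv2.imwrite('pics/s3.png',cv2.resize(p[125:255,200:330],(520,520),interpolation=cv2.INTER_CUBIC)[:,:,::-1])
E
```

```text
cmd [ 0.4871 -0.1274  0.266 ] yaw 173.4 meas [ 0.4875 -0.1276  0.2684] yaw 173.3 F [-0.68  0.26  0.26] t 29.25 w 0.044254707023612734 0.0 q [-0.31 -0.08  1.93 -0.    1.3  -1.76]
plan [-0.183, -0.317, 0.053, 0.0, 0.0, 0.002]
plan [-0.183, -0.317, 0.32, 0.0, 0.0, 0.002]
plan [-0.183, -0.134, 0.32, 0.0, 0.0, 0.002]
```

View pics/s3.png

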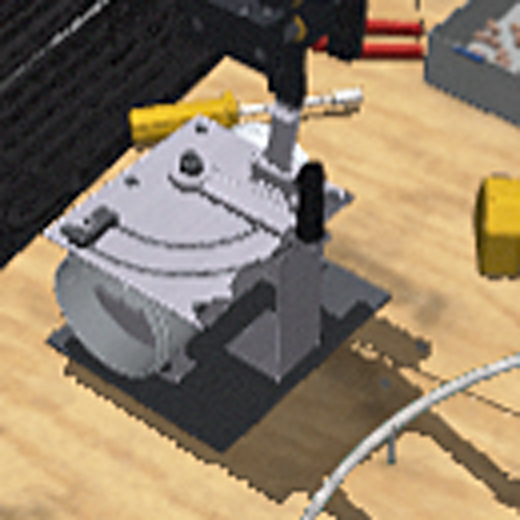

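>>> move_arm:
  motion:
    - [-0.02, -0.04, 0, 0, 0, 0]
    - [-0.06, -0.11, 0, 0, 0, 0]
    - [-0.11, -0.19, 0, 0, 0, 0]
    - [-0.15, -0.26, 0, 0, 0, 0]
    - [-0.183, -0.31, 0, 0, 0, 0]
    - [-0.183, -0.317, 0.04, 0, 0, 0]
    - [-0.183, -0.317, 0.11, 0, 0, 0]
    - [-0.183, -0.317, 0.2, 0, 0, 0]
    - [-0.183, -0.317, 0.28, 0, 0, 0]
    - [-0.183, -0.317, 0.32, 0, 0, 0]
  jaw: -1

```text
time_s: 30.3
tool_pos: [0.5281, -0.2265, 0.1656]
eef_rot: [[-0.993, 0.115, -0.005], [0.115, 0.993, 0.003], [0.006, 0.002, -1.0]]
force: [-0.5, 0.6, 0.0]
gripper_width: 0.0003
finger_force: 0.0
```

>>> move_arm:
  motion:
    - [0, 0.01, 0, 0, 0, 0]
    - [0, 0.03, 0, 0, 0, 0]
    - [0, 0.05, 0, 0, 0, 0]
    - [0, 0.07, 0, 0, 0, 0]
    - [0, 0.09, 0, 0, 0, 0]
    - [0, 0.11, 0, 0, 0, 0]
    - [0, 0.13, 0, 0, 0, 0]
    - [0, 0.15, 0, 0, 0, 0]
    - [0, 0.17, 0, 0, 0, 0]
    - [0, 0.183, 0, 0, 0, 0]

```text
time_s: 31.3
tool_pos: [0.5369, -0.1729, 0.1696]
eef_rot: [[-0.993, 0.115, -0.0], [0.115, 0.993, 0.0], [0.0, 0.0, -1.0]]
force: [-0.9, -0.9, 1.4]
gripper_width: 0.0005
finger_force: 0.1
```

```bash
python3 - <<'E'
from h import *
upd([-.183,-.317,.32,0,0,0]);upd([0,.183,0,0,0,0])
m,p,d=snap('scene');cv2.imwrite('pics/s4.png',cv2.resize(p[125:255,200:330],(520,520),interpolation=cv2.INTER_CUBIC)[:,:,::-1])
E
```

```text
cmd [ 0.5307 -0.2282  0.17  ] yaw 173.4 meas [ 0.5369 -0.1729  0.1696] yaw 173.4 F [-0.91 -0.88  1.38] t 31.3 w 0.0004713157971349852 0.07799151964718476 q [-0.36  0.11  1.92  0.    1.11 -1.81]
cmd [ 0.537  -0.1737  0.17  ] yaw 173.4 meas [ 0.5369 -0.1729  0.1696] yaw 173.4 F [-0.91 -0.88  1.38] t 31.3 w 0.0004713157971349852 0.07799151964718476 q [-0.36  0.11  1.92  0.    1.11 -1.81]
```

View pics/s4.png

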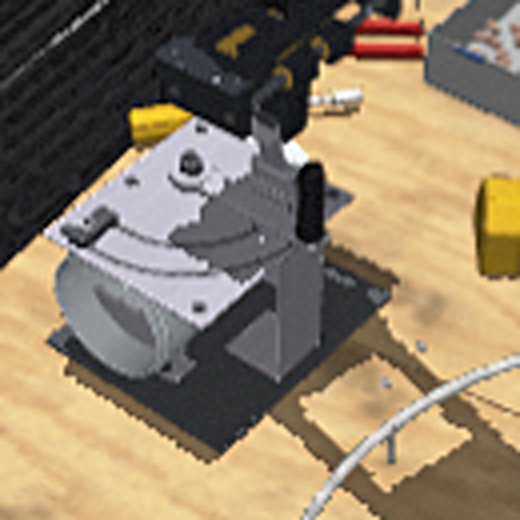

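The hasp is still standing at about (265,130), touching the finger. I'll keep pushing gently.

>>> move_arm:
  motion:
    - [0, 0.01, 0, 0, 0, 0]
    - [0, 0.02, 0, 0, 0, 0]
    - [0, 0.03, 0, 0, 0, 0]
    - [0, 0.04, 0, 0, 0, 0]
    - [0, 0.05, 0, 0, 0, 0]
    - [0, 0.06, 0, 0, 0, 0]
    - [0, 0.07, 0, 0, 0, 0]
    - [0, 0.08, 0, 0, 0, 0]
    - [0, 0.08, 0, 0, 0, 0]
    - [0, 0.08, 0, 0, 0, 0]

```text
time_s: 32.35
tool_pos: [0.5397, -0.1497, 0.1698]
eef_rot: [[-0.993, 0.115, 0.0], [0.115, 0.993, -0.0], [-0.0, -0.0, -1.0]]
force: [-0.3, 0.6, 0.7]
gripper_width: 0.0003
finger_force: 0.0
```

```bash
python3 - <<'E'
from h import *
upd([0,.08,0,0,0,0])
m,p,d=snap('scene')
# points above the plate in damper frame near the hasp
v,u=np.mgrid[140:185,255:290];P=np.array([dep(m,d,a,b) for a,b in zip(u.ravel(),v.ravel())])
c,s=np.cos(Y),np.sin(Y);f=P[:,:2]-PIV;x=c*f[:,0]+s*f[:,1];y=-s*f[:,0]+c*f[:,1]
k=(abs(x+.05)<.012)&(P[:,2]>.131)&(P[:,2]<.21)
for a,b,z in sorted(zip(x[k].round(3),y[k].round(3),P[k,2].round(3)),key=lambda t:t[1])[::4]: print(a,b,z)
E
```

```text
cmd [ 0.5398 -0.1498  0.17  ] yaw 173.4 meas [ 0.5397 -0.1497  0.1698] yaw 173.4 F [-0.31  0.58  0.67] t 32.35 w 0.00028142806497908647 0.0 q [-0.31  0.1   1.93 -0.    1.11 -1.77]
-0.06 -0.033 0.144
-0.048 -0.031 0.146
-0.045 -0.03 0.145
-0.056 -0.029 0.148
-0.06 -0.027 0.19
-0.061 -0.027 0.177
-0.05 -0.027 0.143
-0.062 -0.026 0.146
-0.058 -0.025 0.184
-0.059 -0.024 0.199
-0.059 -0.024 0.182
-0.057 -0.023 0.171
-0.061 -0.021 0.205
-0.058 -0.021 0.18
-0.055 -0.021 0.142
-0.06 -0.02 0.171
-0.06 -0.019 0.188
-0.058 -0.017 0.199
-0.045 -0.017 0.143
-0.056 -0.016 0.142
-0.042 -0.015 0.139
-0.057 -0.014 0.197
-0.047 -0.014 0.143
-0.041 -0.013 0.14
-0.055 -0.012 0.141
-0.052 -0.011 0.14
-0.06 -0.01 0.185
-0.052 -0.008 0.142
-0.049 -0.007 0.141
-0.06 -0.006 0.19
-0.06 -0.006 0.14
-0.04 -0.005 0.141
-0.058 -0.004 0.145
-0.052 -0.003 0.175
-0.059 -0.003 0.142
-0.046 -0.002 0.182
-0.053 -0.002 0.183
-0.06 -0.002 0.175
-0.047 -0.001 0.198
-0.043 -0.001 0.188
-0.04 -0.001 0.179
-0.057 -0.001 0.178
-0.044 -0.0 0.196
-0.04 -0.0 0.184
-0.051 -0.0 0.179
-0.048 0.001 0.209
-0.055 0.001 0.196
-0.059 0.001 0.141
-0.053 0.002 0.206
-0.053 0.002 0.199
-0.056 0.002 0.133
-0.049 0.003 0.141
-0.061 0.004 0.137
-0.048 0.006 0.142
-0.054 0.008 0.143
-0.055 0.009 0.141
-0.059 0.01 0.136
-0.06 0.012 0.131
-0.048 0.014 0.144
-0.04 0.016 0.141
-0.06 0.016 0.134
-0.049 0.019 0.141
-0.046 0.02 0.143
-0.059 0.023 0.142
-0.048 0.026 0.142
-0.056 0.028 0.141
-0.054 0.03 0.141
```

>>> move_arm:
  motion:
    - [0, 0, -0.04, 0, 0, 0]
    - [0, 0, -0.12, 0, 0, 0]
    - [0, 0, -0.22, 0, 0, 0]
    - [0, 0, -0.32, 0, 0, 0]
    - [0, -0.05, -0.4, 0, 0, 0]
    - [0, -0.15, -0.45, 0, 0, 0]
    - [0, -0.27, -0.5, 0, 0, 0]
    - [0, -0.39, -0.5, 0, 0, 0]
    - [0, -0.46, -0.5, 0, 0, 0]
    - [0, -0.5, -0.5, 0, 0, 0]

```text
time_s: 33.4
tool_pos: [0.522, -0.3007, 0.3208]
eef_rot: [[-0.993, 0.117, 0.001], [0.117, 0.993, -0.001], [-0.001, -0.001, -1.0]]
force: [-0.1, 0.7, -0.7]
gripper_width: 0.0006
finger_force: 0.0
```

```bash
python3 - <<'E'
from h import *
upd([0,-.5,-.5,0,0,0])
m,p,d=snap('scene');m2,p2,d2=snap('side')
a=cv2.resize(p[125:255,200:330],(400,400),interpolation=cv2.INTER_CUBIC);b=cv2.resize(p2[135:265,185:315],(400,400),interpolation=cv2.INTER_CUBIC)
cv2.imwrite('pics/s5.png',np.hstack([a,b])[:,:,::-1])
hsv=cv2.cvtColor(p,cv2.COLOR_RGB2HSV)
n,l,st,ce=cv2.connectedComponentsWithStats(cv2.inRange(hsv,(20,120,100),(35,255,255)))
print([st[i].tolist() for i in range(1,n) if st[i,4]>60])
E
```

```text
cmd [ 0.5225 -0.2988  0.32  ] yaw 173.4 meas [ 0.522  -0.3007  0.3208] yaw 173.3 F [-0.05  0.68 -0.75] t 33.4 w 0.0006320785700683364 0.0 q [-0.56  0.09  1.66 -0.    1.39 -2.02]
[[235, 2, 54, 32, 311], [487, 83, 20, 23, 106], [232, 147, 28, 15, 187], [320, 169, 12, 25, 231], [365, 196, 11, 11, 85], [192, 273, 6, 16, 76], [110, 289, 19, 17, 167], [111, 303, 23, 12, 97]]
```

View pics/s5.png

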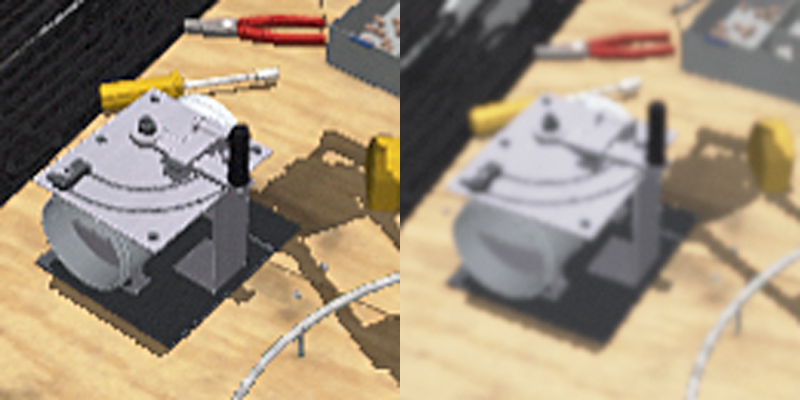

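The hasp lies folded flat over the bar, with its lip behind it at about (180,160). The handle is shut and the bystanders haven't moved, so I'm handing the job in.

```bash
python3 -c "
from cell import ctrl
print(ctrl.finish_job())"
```

```text
the job is handed in; nothing more can be done
None
```

The damper was stroked open to its stop and back shut, with no more than about 11 N read at either stop; the hasp is folded over the shut handle, the yellow bystanders show no shift in the camera check, and the job was handed in at about 33.5 s.

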